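Hold a bag clip gaping over the recipe stand's edge

ROBOT

A 6-joint arm with a two-finger parallel gripper is mounted at the origin on a cart in front of the work surface, level with it; the furniture and walls round the work are solid. World frame = base frame: x ahead of the robot, y to its left, z up, the work surface at z = 0. Lengths are in m, angles in rad, forces in N, time in s.
With the tool pointing down it reaches from about 0.35 to 0.975 m from the base axis. Payload 4.9 kg.
Tool frame: the origin (TCP) lies at the very end of the fingers, on their centre line; the grasp point (between the pads) lies 19 mm behind it; z points along the fingers, y is the line along which they close (so a half turn about z gives the same grasp; the last joint's range is limited). The gripper opens to 85 mm and grips with 20 to 120 N. Pads are 22 mm wide; open, the fingers measure 114 mm over their backs; the gripper's body (76 mm by 85 mm) begins 54 mm behind the grasp point. The pads swing forward as they close: fully open they stand 13 mm farther back than shut.
Start: joints at [-1.335, 0.053, 1.613, -0, 1.476, -0.119], TCP at [0.217, -0.586, 0.231] pointing down, gripper open.
Joint ranges: [-3.01, 3.01], [-1.01, 2.22], [0.06, 2.58], [-1.02, 4.17], [0.09, 2.62], [-3.14, 3.14]. Speed limits (rad/s): [2.57, 2.57, 3.14, 3.14, 3.14, 3.14].

INTERFACE

Orientations are given as a unit quaternion [w, x, y, z].
In Python, from plant import manip, vision, order gives the robot as it stands.
- The arm moves only by the tool play_rows, never from a script. Its argument "steps" is a list that holds one entry, the list of rows, each a list of 6 numbers: the shift along the tool's x, y, z in mm, then the turn, a rotation vector about the tool's x, y, z in degrees. A call has 1 to 12 rows; each row is the pose to reach, as a shift and turn from the pose commanded when the call began, along the tool's axes at that moment; what a row does not reach only later rows make up. A row lasts 1/12 s, in which the tool goes at most 41.7 mm and 7.16 degrees, less where a joint would pass 70% of its speed; a pose out of reach is approached as far as the arm can. A call with a gripper value outside its range is refused whole. "claw" is the gripper's target within -1 to 1 (fully open at 1, half-way at 0, shut at -1), set as the call begins (left out, the last holds). The fingers move at their own pace and stop on an object; the grip force is fixed at half the most. Time passes only in rows, so rows that repeat a pose let the fingers close. It gives the time, the measured TCP pose, the force, the opening and the grip force at its end, in the units of the state.
- manip.state(): the state, without advancing time (a new reading comes with each control period).
- vision.grab_frame(name): name is "scene" or "top" or "wrist"; returns (picture, depth): 400x640x3 uint8, blue, green, red; 400x640 float32, m along the optical axis (not along the pixel's ray), 0 where there is no reading.
- vision.camera_info(name): a dict with "K" (3x3 intrinsics, pixels), "k1" (the pictures are not rectified: a ray, as slopes to the right and down, at radius r is drawn at 1 + k1 r^2 times it, then the intrinsics apply), "eye" and "orientation" of the camera in the world; the wrist camera has in their place "T_tool_cam" (4x4, takes a point from camera to tool coordinates, whose origin is the TCP and whose axes are the flange's). Camera axes: x right, y down, z forward; pixel columns grow to the right and rows downward; lengths in m; the calibration is good to about 2 mm. A picture is of the moment at which its call begins: read the wrist's pose just before it. camera_info takes no time and is no camera call.
- order.job_done(): hands the job in; it is judged then, once.
The state is a dict: "time": time; "joint_pos": joint angles; "joint_vel": joint speeds; "joint_efforts": joint torques, N m; "tool_pos": TCP position; "tool_rot": TCP orientation; "contact_force": force on the tool from outside, world axes, zero at the start; "ft_torque": the same for the moment, N m; "gripper_width": opening from 0.0 (shut) to 1.0 (fully open); "grasp_force": force on a finger pad.
Only numpy, scipy, OpenCV 4.12 (cv2) and the standard library are available. Lean on these libraries where they do the work, as an engineer would, in place of code of your own. Each camera call takes 0.05 s, during which the arm holds its last target. There are 200 camera calls.

TASK

The panel of the recipe stand lies face down: swing it up and over by a side peg until it leans back on its props and shows its picture, and let go of it. Then squeeze the handles of the standing blue spring clip until it is wide open, lift it, and lower it over the middle of the panel's top edge, one jaw in front and one behind with the edge well inside the jaws but not touched, so that someone could slip a sheet in. Finish while still holding the clip squeezed open there, and leave everything else on the worktop where it is.

Things in the scene. Friction and masses are not known exactly. Their poses are not given: they have to be found in the camera images.
- stand: Recipe stand, fixed: wooden base 8 mm high, 110 mm wide (172 mm at the hinge), reaching 130 mm ahead of and 70 mm behind the origin, two steel props behind. Origin on the worktop under the middle of the hinge line; y along the hinge, -x to the side where the panel lies at the start (roughly to the robot), z up.
- panel (a joint): Panel angle, rad: 0 lying face down towards the stand's -x; grows as the free edge swings up and over to the stand's +x; 1.78 is the end stop, leaning back on the props. Near upright the stiff hinge (0.08 N m) keeps the panel where it is left; from low angles it falls back. Panel 0.25 kg, 140 mm wide, 6 mm thick; cork back seen while it lies, yellow picture on its face.
- stand_hinge (a point): Middle of the panel's hinge line, 36 mm above the worktop (the panel's mid-plane passes through it). Axes as the stand's.
- panel_edge (a point): Middle of the panel's free edge (its top edge when raised, then about 178 mm above the worktop), in the panel's mid-plane, 145 mm from the hinge. Its y axis runs along the edge. Its axes turn with the panel.
- peg_left (a point): Grip point on the steel peg at the panel's side towards the stand's +y: round bar 10 mm thick, 40 mm long, parallel to the hinge, red bead 15 mm thick at its end. The point is on its axis, 21 mm out from the panel's side (91 mm from its middle), 128 mm from the hinge line, 36 mm above the worktop at the start. Pinched across, the peg turns between the fingers as the panel swings.
- peg_right (a point): The same on the peg at the stand's -y.
- clip: Blue spring bag clip, 80 g, 100 mm tall, standing on its closed jaws, handles up. Origin under its middle at the bottom of the closed jaws; z up to the handles; y along its axle (50 mm above the origin); x across, the way it opens. Jaws 50 mm wide along y, lips 13 mm thick, 8 mm high, hollow behind them up to 40 mm above the origin. Its frame stays midway between the halves.
- clip_handles (a point): Middle between the handles, 88 mm above the clip's origin: pinch here along the clip's x. Handles 32 mm wide along y, 5 mm thick, 55 to 97 mm above the origin; at rest they splay to 60 mm over their outsides at the top; fully squeezed they are parallel, 30 mm over their outsides.
- clip_front (a joint): Swing of each half of the clip in rad (both halves are geared together, equal values): 0 closed, 0.32 the stop with the handles parallel and about 32 mm clear between the lips. The spring takes about 4 N at the handles to start opening and about 9 N at the stop; let go, it snaps shut.
- dish_basket: Red plastic dish basket with pans in it, fixed, 258 mm deep (world x), 350 mm wide (world y), walls 155 mm high, the pan lid in it stands higher; the origin is under its middle. An obstacle between clip and stand, to be gone round or over.
- mug: orange mug 84x115x92 mm; bystander, stands on the worktop, origin at the middle of its underside
- glass: clear tea glass, 57 mm wide, 86 mm high; bystander, stands on the worktop, origin at the middle of its underside
- spice_jar: small spice jar with green cap, 46 mm wide, 106 mm high; bystander, stands on the worktop, origin at the middle of its underside
- tin: food tin, 76 mm wide, 58 mm high; bystander, stands on the worktop, origin at the middle of its underside
- tomato: red tomato, about 70 mm; bystander, stands on the worktop, origin at the middle of its underside
Not all that is in view belongs to the job. Of the things that look like the clip, take the one that is farthest from the robot's base at the start.

How it is judged:
By the outcome, as a careful person would: the job done as asked, in the order asked, and still so for the second after the job is handed in, while the arm keeps its last pose, push and grip.
It also fails if it takes over 56 s, if anything falls off the work surface, if the arm or the gripper's body presses on something with over 40 N, if the wrist force passes 120 N, or if a joint passes its speed limit or range.

## Working session

There is one attempt and no reset: what is moved stays moved. The work goes in short steps, Python scripts to look and compute and a tool call to move; the robot and the scene stay as the last step left them, time stands still between calls to the robot, and variables do not carry over. Pictures are saved under pics/ and viewed, at most 10 in all, crops included, and the job is handed in when it is done.

Besides the shell and the picture viewer there is one more tool, called after "Emit:" by a JSON object that holds its "method" and its "body". play_rows: Moves the arm, as the interface text tells. Its arguments: {"type":"object","properties":{"steps":{"type":"array"},"claw":{"type":"number"}},"required":["steps"]}

```bash
ls; mkdir -p pics
cat > h.py <<'E'
import numpy as np, cv2
from scipy.spatial.transform import Rotation as R
from plant import manip, vision, order
def rot(q): q=np.array(q,float); return R.from_quat([q[1],q[2],q[3],q[0]])
def cam(name):
    i=vision.camera_info(name); K=np.array(i["K"]); 
    if "eye" in i: return K,i["k1"],rot(i["orientation"]).as_matrix(),np.array(i["eye"])
    s=manip.state(); T=np.eye(4); T[:3,:3]=rot(s["tool_rot"]).as_matrix(); T[:3,3]=s["tool_pos"]; T=T@np.array(i["T_tool_cam"])
    return K,i["k1"],T[:3,:3],T[:3,3]
def rays(c,uv):
    K,k1,Rm,e=c; uv=np.atleast_2d(np.asarray(uv,float))
    n=cv2.undistortPoints(uv.reshape(-1,1,2),K,np.array([k1,0,0,0,0.])).reshape(-1,2)
    return n, np.c_[n,np.ones(len(n))]@Rm.T
def onplane(c,uv,z):
    n,d=rays(c,uv); e=c[3]; return e+d*((z-e[2])/d[:,2:3])
def cloud(c,depth,uv):
    uv=np.atleast_2d(uv).astype(int); n,d=rays(c,uv); return c[3]+d*depth[uv[:,1],uv[:,0]][:,None]
def proj(c,P):
    K,k1,Rm,e=c; p=(np.atleast_2d(P)-e)@Rm; x=p[:,:2]/p[:,2:]; r=(x**2).sum(1,keepdims=True); x=x*(1+k1*r); return x@K[:2,:2].T+K[:2,2]
E
python3 - <<'E'
from h import *
for n in("scene","top"):
    p,d=vision.grab_frame(n); cv2.imwrite(f"pics/{n}.png",p); np.save(n+".npy",d); c=cam(n); print(n,c[0].tolist(),c[1],c[3],c[2][:,2])
print(manip.state())
print(vision.camera_info("wrist"))
E
```

```text
pics
scene [[479.24335779783047, 0.0, 313.9840531434531], [0.0, 479.24335779783047, 196.69996507181162], [0.0, 0.0, 1.0]] 0.022678016144722736 [-0.2476436   1.2076416   0.90175972] [ 0.48415974 -0.72343191 -0.49217438]
top [[434.7699194500798, 0.0, 321.31352151532394], [0.0, 434.7699194500798, 205.60670946242962], [0.0, 0.0, 1.0]] -0.060943366797180036 [0.3950377  0.02837012 1.79266588] [ 0.08779713 -0.00843852 -0.99610263]
{'time': 0.1, 'joint_pos': array([-1.33499871e+00,  5.32881586e-02,  1.61415406e+00, -6.32109557e-05,
        1.47602656e+00, -1.19029407e-01]), 'joint_vel': array([-1.66971663e-04, -1.77988211e-03, -1.83725747e-03, -5.25227217e-04,
        9.80472164e-05, -9.36005950e-04]), 'joint_efforts': array([-4.35214197e-04, -3.94906104e+01, -3.71362925e+01, -1.04637666e-04,
        3.94812261e-03, -5.23751325e-06]), 'tool_pos': array([ 0.21697464, -0.58551916,  0.23018921]), 'tool_rot': array([-9.34629005e-04,  9.84302492e-01,  1.76487173e-01, -8.61440970e-05]), 'contact_force': array([ 0.73631931, -0.40891044,  0.75001163]), 'ft_torque': array([ 0.03207969,  0.04968052, -0.00194194]), 'grasp_force': 0.0, 'gripper_width': 0.9971567150219377}
{'K': array([[359.4777626 ,   0.        , 317.58552721],
       [  0.        , 359.4777626 , 199.04002142],
       [  0.        ,   0.        ,   1.        ]]), 'k1': -0.07437561342297092, 'T_tool_cam': array([[ 6.16475382e-04, -9.58947595e-01, -2.83582668e-01,
         7.24255041e-02],
       [ 9.99999809e-01,  5.78214320e-04,  2.18624196e-04,
        -3.73308713e-04],
       [-4.56775877e-05, -2.83582749e-01,  9.58947768e-01,
        -1.43289016e-01],
       [ 0.00000000e+00,  0.00000000e+00,  0.00000000e+00,
         1.00000000e+00]])}
```

View pics/scene.png

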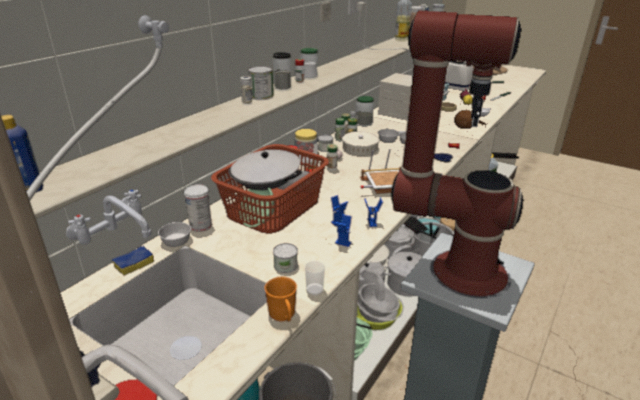

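View pics/top.png

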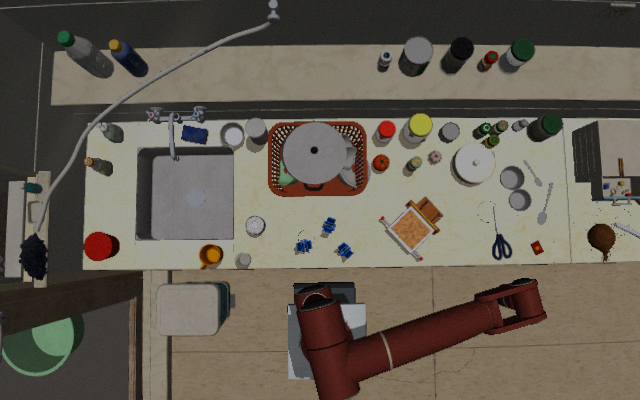

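The top view shows three blue clips, at about (304,246), (329,226) and (344,251). The one at (329,226) looks farthest from the base. The stand's cork panel is at (410,232), with red beads at (382,219) and (419,259), and its base shows at (427,211).

Run:
```python
from h import *
p=cv2.imread("pics/top.png"); d=np.load("top.npy"); c=cam("top")
hsv=cv2.cvtColor(p,cv2.COLOR_BGR2HSV)
def comps(m,amin,name):
    n,l,s,ce=cv2.connectedComponentsWithStats(m.astype(np.uint8),connectivity=8)
    for i in range(1,n):
        if s[i,4]>=amin:
            ys,xs=np.where(l==i); uv=np.c_[xs,ys]; ok=d[ys,xs]>0; P=cloud(c,d,uv[ok])
            print(name,ce[i].round(1),s[i,4],"med",np.median(P,0).round(3),"min",P.min(0).round(3),"max",P.max(0).round(3))
box=np.zeros(d.shape,bool); box[195:270,280:460]=1
H,S,V=[hsv[...,i].astype(int) for i in range(3)]
comps(box&(H>100)&(H<130)&(S>120)&(V>50),15,"blue")
comps(box&((H<6)|(H>174))&(S>150)&(V>90),3,"red")
comps(box&(H>=7)&(H<22)&(S>90)&(V>100),40,"wood")
a=p[195:270,280:460]; cv2.imwrite("pics/crop1.png",cv2.resize(a,None,fx=4.4,fy=4.4,interpolation=cv2.INTER_CUBIC))
```

```text
blue [328.9 224.9] 115 med [ 0.47  -0.016  0.063] min [ 0.441 -0.042  0.001] max [0.5   0.007 0.104]
blue [303.7 245.6] 119 med [0.388 0.085 0.061] min [ 0.367  0.056 -0.005] max [0.412 0.114 0.099]
blue [344.5 250.2] 118 med [ 0.366 -0.078  0.063] min [ 0.343 -0.103 -0.003] max [ 0.398 -0.049  0.099]
red [382.  217.7] 7 med [ 0.496 -0.231  0.044] min [ 0.492 -0.235  0.035] max [ 0.501 -0.227  0.046]
red [420.6 258.1] 7 med [ 0.333 -0.383  0.043] min [ 0.329 -0.399 -0.001] max [ 0.337 -0.376  0.049]
wood [427.4 211.6] 393 med [ 0.525 -0.428  0.009] min [ 0.445 -0.486 -0.007] max [ 0.584 -0.348  0.055]
wood [410.6 229.3] 797 med [ 0.45  -0.346  0.04 ] min [ 0.374 -0.427  0.028] max [ 0.527 -0.266  0.053]
```

View pics/crop1.png

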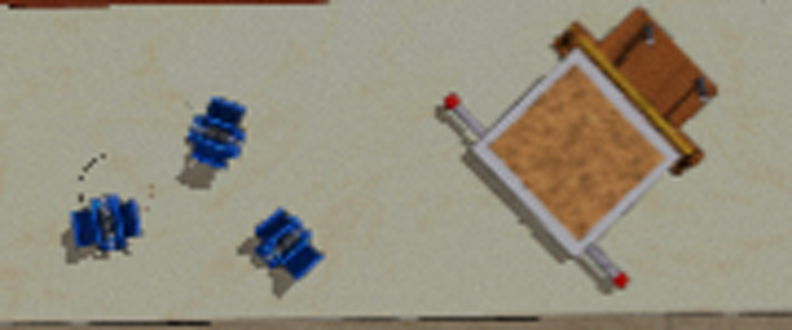

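The crop confirms the farthest clip at crop (217,133), at world (0.47,-0.016); the others are at radius 0.40 and 0.37. The pegs are at crop (465,118) and (605,268). I'll use the right peg, which is nearest the arm and clear of the basket, and go above it for a close look.

```bash
cat >> h.py <<'E'
def togo(pos,xdir,zdir=(0,0,-1)):
    "rows entry from the present pose to TCP pos with tool x along xdir, z along zdir"
    s=manip.state(); A=rot(s["tool_rot"]).as_matrix(); z=np.array(zdir,float); z/=np.linalg.norm(z)
    x=np.array(xdir,float); x-=z*(x@z); x/=np.linalg.norm(x); B=np.c_[x,np.cross(z,x),z]
    print("shift mm",(A.T@(np.array(pos)-s["tool_pos"])*1e3).round(1),"turn deg",np.degrees(R.from_matrix(A.T@B).as_rotvec()).round(2))
E
python3 - <<'E'
from h import *
togo((0.348,-0.369,0.16),(0.73,0.68,0))
p=cv2.imread("pics/top.png"); d=np.load("top.npy"); c=cam("top"); hsv=cv2.cvtColor(p,cv2.COLOR_BGR2HSV)
m=((hsv[...,0]<12)|(hsv[...,0]>174))&(hsv[...,1]>120); m[:,:265]=0;m[:,372:]=0;m[:115]=0;m[200:]=0
ys,xs=np.where(m&(d>0)); P=cloud(c,d,np.c_[xs,ys]); print("basket",np.percentile(P,[1,99],axis=0).round(3))
E
```

```text
shift mm [ 198.1 -157.4   70.5] turn deg [ -0.1   -0.03 -22.64]
basket [[ 0.578 -0.156  0.001]
 [ 0.861  0.215  0.171]]
```

Emit:
{"method": "play_rows", "body": {"steps": [[[198,-157,70,0,0,-22.6],[198,-157,70,0,0,-22.6],[198,-157,70,0,0,-22.6],[198,-157,70,0,0,-22.6],[198,-157,70,0,0,-22.6],[198,-157,70,0,0,-22.6],[198,-157,70,0,0,-22.6],[198,-157,70,0,0,-22.6],[198,-157,70,0,0,-22.6],[198,-157,70,0,0,-22.6]]], "claw": 1}}

```text
time: 0.93
tool_pos: [0.348, -0.3712, 0.1619]
tool_rot: [0.001, 0.931, 0.366, -0.0]
contact_force: [-0.3, -0.6, 0.5]
gripper_width: 0.998
grasp_force: 0.0
```

Run:
```python
from h import *
s=manip.state(); print(s["time"],s["tool_pos"],s["joint_vel"].round(3))
c=cam("wrist"); p,d=vision.grab_frame("wrist"); cv2.imwrite("pics/w1.png",p); np.save("w1.npy",d); np.savez("w1c.npz",K=c[0],k=c[1],R=c[2],e=c[3])
hsv=cv2.cvtColor(p,cv2.COLOR_BGR2HSV); m=(((hsv[...,0]<8)|(hsv[...,0]>172))&(hsv[...,1]>140)&(hsv[...,2]>80)).astype(np.uint8)
n,l,st,ce=cv2.connectedComponentsWithStats(m)
for i in range(1,n):
    if st[i,4]>30: ys,xs=np.where(l==i); print(ce[i],st[i,4],np.median(cloud(c,d,np.c_[xs,ys]),0).round(4),onplane(c,ce[i],0.036).round(4))
```

```text
0.9333 [ 0.34803466 -0.37124039  0.16192316] [-0.016  0.004 -0.011  0.003  0.002  0.003]
[313.1656051  215.96815287] 157 [ 0.3319 -0.3815  0.043 ] [[ 0.3301 -0.3831  0.036 ]]
```

View pics/w1.png

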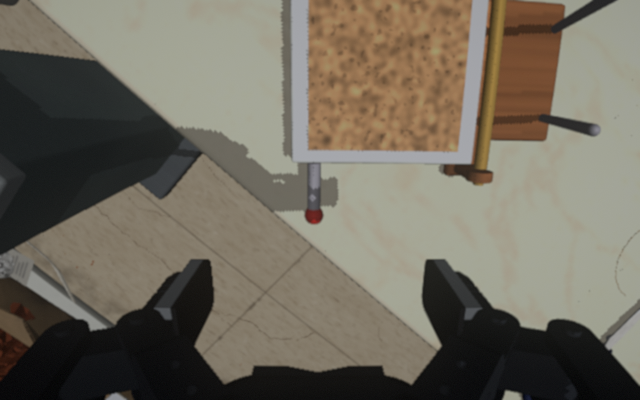

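The wrist view shows the right peg vertical in the picture, from (314,163) at the panel's side to its bead at (313,216). The panel's frame runs from x=293 to 475 along its lower side.

Run:
```python
from h import *
z=np.load("w1c.npz"); c=(z["K"],float(z["k"]),z["R"],z["e"]); d=np.load("w1.npy"); p=cv2.imread("pics/w1.png").astype(int)
sat=p.max(2)-p.min(2)
# cork region rectangle edges -> directions on plane z=0.039
hsv=cv2.cvtColor(p.astype(np.uint8),cv2.COLOR_BGR2HSV); m=((sat>45)); 
low=[];
for x in range(315,460,5):
    col=np.where(m[100:160,x])[0]; low.append((x,100+col.max()+.5))
low=np.array(low,float)
def fit(uv,h): 
    P=onplane(c,uv,h)[:,:2]; vx,vy,x0,y0=cv2.fitLine(P.astype(np.float32),cv2.DIST_HUBER,0,.01,.001).ravel(); return np.degrees(np.arctan2(vy,vx)),x0,y0
print("cork low edge dir",fit(low,.039), low[[0,-1]])
print("depth z panel",cloud(c,d,[[380,80]]),"peg",cloud(c,d,[[314,185],[314,175],[314,195]]))
for n,uv in dict(side_l=(293,163),side_r=(475,163)).items(): print(n,onplane(c,uv,.039).round(4))
# peg axis: grey/bright columns between rows
for y in (172,180,190,200,206): 
    r=d[y,295:335]; pz=cloud(c,d,np.c_[np.arange(295,335),np.full(40,y)])[:,2]; xs=295+np.where(pz>.03)[0]; print(y,xs.min(),xs.max(),onplane(c,(xs.mean(),y),.036).round(4))
tc=proj(c,manip.state()["tool_pos"]); print("tcp px",tc)
```

```text
cork low edge dir (np.float32(-47.410564), np.float32(0.41749546), np.float32(-0.39894292)) [[315.  148.5]
 [455.  150.5]]
depth z panel [[ 0.43804448 -0.3478178   0.03986718]] peg [[ 0.35017073 -0.36549412  0.04124839]
 [ 0.35583955 -0.36024984  0.04113969]
 [ 0.34474189 -0.37053343  0.04287806]]
side_l [[ 0.3515 -0.3428  0.039 ]]
side_r [[ 0.446  -0.4438  0.039 ]]
172 308 320 [[ 0.3567 -0.3594  0.036 ]]
180 308 320 [[ 0.3521 -0.3637  0.036 ]]
190 308 320 [[ 0.3462 -0.3691  0.036 ]]
200 308 319 [[ 0.34   -0.3743  0.036 ]]
206 303 319 [[ 0.336  -0.3772  0.036 ]]
tcp px [[318.31020442 265.37109754]]
```

Run:
```python
from h import *
s=manip.state(); print(s["tool_pos"]); togo((0.3469,-0.3683,0.017),(0.734,0.679,0))
```

```text
[ 0.34793779 -0.37151945  0.16205037]
shift mm [  1.5  -3.2 145. ] turn deg [0.07 0.03 0.08]
```

Emit:
{"method": "play_rows", "body": {"steps": [[[1.5,-3,40,0,0,0],[1.5,-3,80,0,0,0],[1.5,-3,120,0,0,0],[1.5,-3,137,0,0,0],[1.5,-3,145,0,0,0],[1.5,-3,145,0,0,0],[1.5,-3,145,0,0,0]]]}}

```text
time: 1.57
tool_pos: [0.3476, -0.3685, 0.0175]
tool_rot: [0.001, 0.931, 0.365, 0.0]
contact_force: [-0.2, 0.6, -0.0]
gripper_width: 1.003
grasp_force: 0.0
```

Emit:
{"method": "play_rows", "body": {"steps": [[[0,0,0,0,0,0],[0,0,0,0,0,0],[0,0,0,0,0,0],[0,0,0,0,0,0],[0,0,0,0,0,0],[0,0,0,0,0,0],[0,0,0,0,0,0],[0,0,0,0,0,0]]], "claw": -1}}

```text
time: 2.23
tool_pos: [0.3479, -0.3674, 0.0168]
tool_rot: [0.001, 0.931, 0.366, 0.0]
contact_force: [1.0, -1.7, -0.4]
gripper_width: 0.093
grasp_force: 58.4
```

Emit:
{"method": "play_rows", "body": {"steps": [[[0,0.4,-9.5,0,0,0],[0,1.4,-19,0,0,0],[0,3.2,-28.3,0,0,0],[0,5.6,-37.5,0,0,0],[0,8.7,-46.4,0,0,0],[0,12.5,-55.1,0,0,0],[0,17,-63.5,0,0,0],[0,21.9,-71.5,0,0,0],[0,27.5,-79.3,0,0,0],[0,33.6,-86.5,0,0,0]]]}}

```text
time: 3.07
tool_pos: [0.3684, -0.3899, 0.1027]
tool_rot: [-0.004, 0.931, 0.366, -0.002]
contact_force: [-8.1, 5.3, 1.0]
gripper_width: 0.09
grasp_force: 58.4
```

Emit:
{"method": "play_rows", "body": {"steps": [[[0,7,-6.8,0,0,0],[0,13.8,-12.9,0,0,0],[0,21.5,-18.7,0,0,0],[0,29.4,-23.8,0,0,0],[0,37.8,-28.3,0,0,0],[0,46.5,-32.2,0,0,0],[0,55.5,-35.4,0,0,0],[0,64.6,-38,0,0,0],[0,73.9,-39.9,0,0,0],[0,83.2,-41,0,0,0],[0,92.6,-41.5,0,0,0],[0,102.2,-41.3,0,0,0]]]}}

```text
time: 4.07
tool_pos: [0.4398, -0.468, 0.1466]
tool_rot: [0.001, 0.931, 0.366, -0.001]
contact_force: [-6.1, -0.0, -0.8]
gripper_width: 0.089
grasp_force: 61.6
```

Emit:
{"method": "play_rows", "body": {"steps": [[[0,7,0.5,0,0,0],[0,13,1.5,0,0,0],[0,17,2.3,0,0,0],[0,19,2.6,0,0,0],[0,20,2.8,0,0,0],[0,20,2.8,0,0,0]]]}}

```text
time: 4.57
tool_pos: [0.4523, -0.4815, 0.1428]
tool_rot: [-0.001, 0.931, 0.366, -0.002]
contact_force: [-9.2, 2.0, 6.6]
gripper_width: 0.095
grasp_force: 64.6
```

Emit:
{"method": "play_rows", "body": {"steps": [[[0,2,0.4,0,0,0],[0,4,0.8,0,0,0],[0,4,0.8,0,0,0],[0,4,0.8,0,0,0]]]}}

```text
time: 4.9
tool_pos: [0.4523, -0.4816, 0.1427]
tool_rot: [-0.006, 0.931, 0.366, -0.004]
contact_force: [-20.4, 13.8, 17.3]
gripper_width: 0.089
grasp_force: 65.9
```

Emit:
{"method": "play_rows", "body": {"steps": [[[0,-4,-1,0,0,0],[0,-5,-1,0,0,0],[0,-5,-1,0,0,0]]]}}

```text
time: 5.15
tool_pos: [0.4523, -0.4816, 0.1429]
tool_rot: [0.001, 0.931, 0.366, -0.001]
contact_force: [-5.6, -1.3, 2.8]
gripper_width: 0.088
grasp_force: 64.3
```

Emit:
{"method": "play_rows", "body": {"steps": [[[0,0,0,0,0,0],[0,0,0,0,0,0],[0,0,0,0,0,0],[0,0,0,0,0,0],[0,0,0,0,0,0],[0,0,0,0,0,0],[0,0,-15,0,0,0],[0,0,-40,0,0,0],[0,0,-80,0,0,0],[0,0,-120,0,0,0],[0,0,-140,0,0,0],[0,0,-140,0,0,0]]], "claw": 1}}

```text
time: 6.15
tool_pos: [0.4546, -0.4825, 0.2916]
tool_rot: [0.007, 0.931, 0.366, 0.002]
contact_force: [-0.1, -0.5, 1.2]
gripper_width: 0.996
grasp_force: 0.0
```

Run:
```python
from h import *
# clip target from afar: above clip at z 0.25, x axis guess
togo((0.45,-0.016,0.27),(0.34,0.94,0))
c=cam("wrist"); p,d=vision.grab_frame("wrist"); cv2.imwrite("pics/w2.png",p); np.save("w2.npy",d); np.savez("w2c.npz",K=c[0],k=c[1],R=c[2],e=c[3])
H=np.array([.5006,-.4006,.036]); xs=np.array([.679,-.734,0]); ys=np.array([.734,.679,0]); E=H+xs*.145*.2078+np.array([0,0,.145*.978])
for y in(-.07,-.035,0,.035,.07): print(y,proj(c,E+ys*y).round(1))
```

```text
shift mm [ 314.4 -344.9   16.3] turn deg [  0.77   0.27 -27.18]
-0.07 [[317.4 168.8]]
-0.035 [[317.6 119.9]]
0 [[317.7  67.8]]
0.035 [[317.9  12.6]]
0.07 [[318.1 -44.9]]
```

View pics/w2.png

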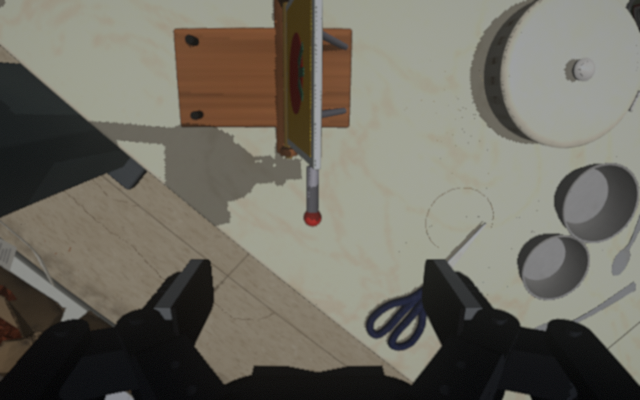

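The panel now leans back. Its top edge is at x≈318, down to row 166, where I predicted it (317, 169), and the yellow face is seen on its left. Next is the clip.

Emit:
{"method": "play_rows", "body": {"steps": [[[329,-331,36,0.7,0.3,-27],[329,-331,36,0.7,0.3,-27],[329,-331,36,0.7,0.3,-27],[329,-331,36,0.7,0.3,-27],[329,-331,36,0.7,0.3,-27],[329,-331,36,0.7,0.3,-27],[329,-331,36,0.7,0.3,-27],[329,-331,36,0.7,0.3,-27],[329,-331,36,0.7,0.3,-27],[329,-331,36,0.7,0.3,-27],[329,-331,36,0.7,0.3,-27],[329,-331,36,0.7,0.3,-27]]]}}

```text
time: 7.2
tool_pos: [0.4668, -0.0089, 0.2438]
tool_rot: [-0.008, 0.818, 0.575, -0.0]
contact_force: [0.0, 0.2, 0.7]
gripper_width: 1.002
grasp_force: 0.0
```

Emit:
{"method": "play_rows", "body": {"steps": [[[0,0,0,0,0,0],[0,0,0,0,0,0],[0,0,0,0,0,0],[0,0,0,0,0,0]]]}}

```text
time: 7.53
tool_pos: [0.4682, -0.0151, 0.2454]
tool_rot: [-0.007, 0.82, 0.572, -0.0]
contact_force: [-0.6, 0.1, -0.3]
gripper_width: 1.0
grasp_force: 0.0
```

Run:
```python
from h import *
c=cam("wrist"); p,d=vision.grab_frame("wrist"); cv2.imwrite("pics/w3.png",p); np.save("w3.npy",d); np.savez("w3c.npz",K=c[0],k=c[1],R=c[2],e=c[3])
s=manip.state(); print(s["tool_pos"],rot(s["tool_rot"]).as_matrix().round(3).tolist())
hsv=cv2.cvtColor(p,cv2.COLOR_BGR2HSV); m=((hsv[...,0]>100)&(hsv[...,0]<130)&(hsv[...,1]>120)&(hsv[...,2]>50)).astype(np.uint8)
n,l,st,ce=cv2.connectedComponentsWithStats(m)
for i in range(1,n):
    if st[i,4]>100:
        ys,xs=np.where((l==i)&(d>0)); P=cloud(c,d,np.c_[xs,ys]); print(ce[i],st[i],P.min(0).round(3),P.max(0).round(3))
        Q=P[P[:,2]>.085]; 
        if len(Q)>20: print(" top",len(Q),Q.mean(0).round(4)); mu=Q[:,:2].mean(0); u,sv,vt=np.linalg.svd(Q[:,:2]-mu,full_matrices=False); print(vt,sv/np.sqrt(len(Q)))
```

```text
[ 0.46826646 -0.01511391  0.24547954] [[0.345, 0.938, -0.007], [0.938, -0.345, 0.011], [0.008, -0.011, -1.0]]
[169.70093458  70.93925234] [152  61  36  23 214] [0.37  0.109 0.087] [0.401 0.117 0.096]
 top 210 [0.3879 0.1126 0.0937]
[[-0.99101878 -0.13372276]
 [ 0.13372276 -0.99101878]] [0.00903771 0.00127591]
[194.15976331  91.31360947] [176  79  42  34 338] [0.369 0.083 0.028] [0.409 0.102 0.065]
[212.67934783 110.52898551] [ 186   79   55   62 1104] [0.366 0.056 0.002] [0.415 0.102 0.096]
 top 275 [0.3956 0.0617 0.0927]
[[-0.9806977  -0.19553011]
 [ 0.19553011 -0.9806977 ]] [0.00876037 0.00196101]
[318.19161677 172.66956995] [ 286  141   68   59 1837] [ 0.437 -0.039  0.   ] [0.5   0.012 0.097]
 top 470 [ 0.4668 -0.0129  0.0928]
[[ 0.94235874 -0.33460426]
 [-0.33460426 -0.94235874]] [0.02559088 0.00886943]
[255.27229299 247.37420382] [233 224  48  46 628] [ 0.343 -0.097 -0.   ] [ 0.401 -0.045  0.096]
 top 231 [ 0.3912 -0.0572  0.093 ]
[[ 0.63779763 -0.77020399]
 [-0.77020399 -0.63779763]] [0.00877041 0.0013347 ]
[237.35784314 283.35620915] [ 215  254   48   55 1224] [ 0.34  -0.104  0.047] [ 0.38  -0.063  0.096]
 top 330 [ 0.3508 -0.0904  0.0908]
[[ 0.64118997 -0.76738219]
 [-0.76738219 -0.64118997]] [0.00846609 0.00155614]
```

View pics/w3.png

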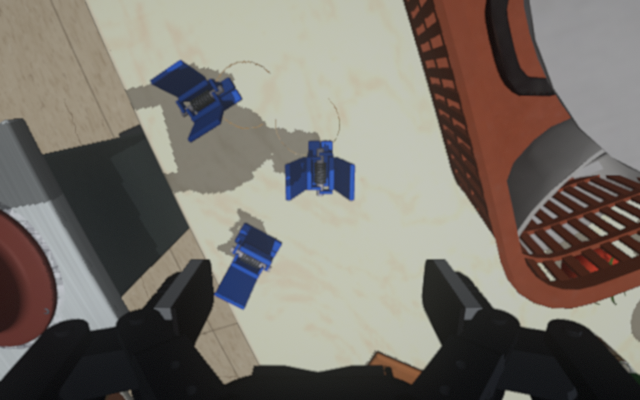

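Run:
```python
from h import *
z=np.load("w3c.npz"); c=(z["K"],float(z["k"]),z["R"],z["e"]); d=np.load("w3.npy"); p=cv2.imread("pics/w3.png")
hsv=cv2.cvtColor(p,cv2.COLOR_BGR2HSV); m=(hsv[...,0]>100)&(hsv[...,0]<130)&(hsv[...,1]>120)&(hsv[...,2]>50); m[:135]=0;m[210:]=0;m[:,:280]=0;m[:,360:]=0
ys,xs=np.where(m&(d>0)); P=cloud(c,d,np.c_[xs,ys]); P=P[P[:,2]>.088]; x=np.array([.942,-.335,0]); y=np.array([.335,.942,0])
for sgn in(-1,1):
    Q=P[((P-[.4668,-.0129,0])@x)*sgn>0]; a=Q@x; b=Q@y; print(sgn,len(Q),"x",np.percentile(a,[2,50,98]).round(4),"y",np.percentile(b,[2,50,98]).round(4),Q[:,2].max())
    # direction of handle width
    u,s_,vt=np.linalg.svd(Q[:,:2]-Q[:,:2].mean(0),full_matrices=False); print(vt[0])
togo((0.4668,-.0129,.069),(.335,.942,0))
```

```text
-1 220 x [0.4175 0.4204 0.4231] y [0.1307 0.1436 0.1591] 0.09667822067604653
[-0.33613812 -0.9418127 ]
1 198 x [0.4702 0.4725 0.4746] y [0.13   0.144  0.1586] 0.0961454933090965
[-0.32900767 -0.94432725]
shift mm [  0.2  -0.3 176.5] turn deg [-0.61 -0.44 -0.63]
```

The target clip is at (320,173), with its handles at x≈300 and 345, in line with the fingers. I descend to pinch it.

Emit:
{"method": "play_rows", "body": {"steps": [[[0,1.8,40,-0.6,-0.45,-0.6],[0,1.8,80,-0.6,-0.45,-0.6],[0.2,1.8,118,-0.6,-0.45,-0.6],[0.2,1.8,145,-0.6,-0.45,-0.6],[0.2,1.8,165,-0.6,-0.45,-0.6],[0.2,1.8,178,-0.6,-0.45,-0.6],[0.2,1.8,181,-0.6,-0.45,-0.6],[0.2,1.8,181,-0.6,-0.45,-0.6],[0.2,1.8,181,-0.6,-0.45,-0.6]]]}}

```text
time: 8.33
tool_pos: [0.4694, -0.0129, 0.0654]
tool_rot: [0.0, 0.817, 0.577, 0.0]
contact_force: [0.6, 0.1, 0.5]
gripper_width: 0.997
grasp_force: 0.0
```

Emit:
{"method": "play_rows", "body": {"steps": [[[0,0,0,0,0,0],[0,0,0,0,0,0],[0,0,0,0,0,0],[0,0,0,0,0,0],[0,0,0,0,0,0],[0,0,0,0,0,0],[0,0,0,0,0,0],[0,0,0,0,0,0],[0,0,0,0,0,0],[0,0,0,0,0,0]]], "claw": -1}}

```text
time: 9.17
tool_pos: [0.4713, -0.0123, 0.0702]
tool_rot: [0.001, 0.816, 0.577, 0.002]
contact_force: [-8.3, 1.7, 22.7]
gripper_width: 0.362
grasp_force: 56.8
```

Emit:
{"method": "play_rows", "body": {"steps": [[[0,0,-8,0,0,0],[0,0,-20,0,0,0],[0,0,-45,0,0,0],[0,0,-80,0,0,0],[0,0,-120,0,0,0],[0,0,-160,0,0,0],[0,0,-190,0,0,0],[0,0,-210,0,0,0],[0,0,-210,0,0,0],[0,0,-210,0,0,0],[0,0,-210,0,0,0]]]}}

```text
time: 10.08
tool_pos: [0.4679, -0.0121, 0.273]
tool_rot: [-0.001, 0.817, 0.577, -0.001]
contact_force: [0.4, 0.5, -1.6]
gripper_width: 0.323
grasp_force: 60.0
```

Run:
```python
from h import *
s=manip.state(); print(s["tool_pos"],s["contact_force"],s["gripper_width"]); A=rot(s["tool_rot"]).as_matrix()
c=cam("wrist"); p,d=vision.grab_frame("wrist"); np.save("w4.npy",d); np.savez("w4c.npz",K=c[0],k=c[1],R=c[2],e=c[3])
hsv=cv2.cvtColor(p,cv2.COLOR_BGR2HSV); m=(hsv[...,0]>100)&(hsv[...,0]<130)&(hsv[...,1]>120)&(hsv[...,2]>40)
ys,xs=np.where(m&(d>0)); P=(cloud(c,d,np.c_[xs,ys])-s["tool_pos"])@A*1e3  # tool frame mm
k=(np.abs(P[:,0])<60)&(np.abs(P[:,1])<60)&(P[:,2]<110); P=P[k]; print(len(P),xs[k].min(),xs[k].max(),ys[k].min(),ys[k].max())
for lo in range(-40,100,8):
    Q=P[(P[:,2]>=lo)&(P[:,2]<lo+8)]
    if len(Q)>5: print(lo,len(Q),"x",np.percentile(Q[:,0],[2,98]).round(1),"y",np.percentile(Q[:,1],[2,98]).round(1))
cv2.imwrite("pics/w4.png",cv2.resize(p[100:400,180:460],None,fx=2,fy=2))
```

```text
[ 0.46792864 -0.01205449  0.27303031] [ 0.42358052  0.49103253 -1.59571368] 0.3234350226796567
6999 238 357 181 336
-32 1835 x [-16.1  13.8] y [-13.8  13.9]
-24 386 x [-8.9 14.3] y [-18.3  13.8]
-16 325 x [-8.1 14.3] y [-26.9  13.5]
-8 280 x [-9.2 14.2] y [-15.8  14.8]
0 218 x [-11.1  14. ] y [-15.   13.5]
8 1636 x [-20.2  16.9] y [-12.1  10. ]
16 568 x [-20.8  17.7] y [-14.4  11.3]
24 144 x [ 3.3 14.2] y [-18.5  14.1]
32 200 x [-5.  13.7] y [-21.7  17.1]
40 221 x [-9.1 13.5] y [-24.6  19. ]
48 226 x [-12.8  13.3] y [-27.7  22. ]
56 943 x [-14.8  22.2] y [-30.1  23.6]
64 14 x [-13.2  22.2] y [-19.7  16.9]
```

View pics/w4.png

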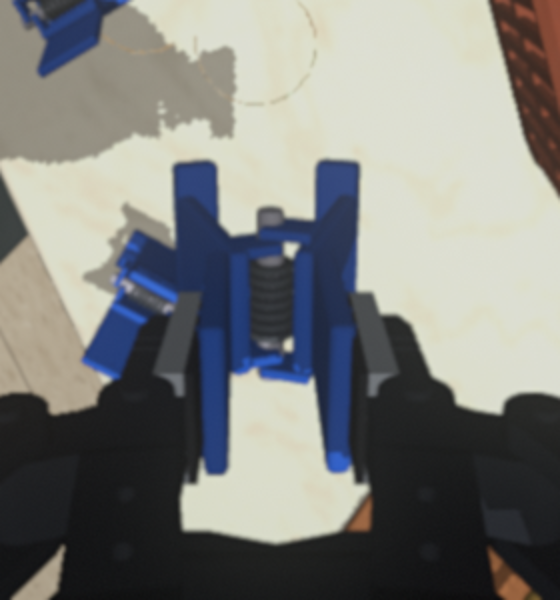

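The clip is held wide open: parallel handles at crop x≈215 and 340, and spread jaws at x≈195 and 338, slightly off centre in the grip. I'll measure that offset and compute the target pose.

Run:
```python
from h import *
s=manip.state(); A=rot(s["tool_rot"]).as_matrix()
z=np.load("w4c.npz"); c=(z["K"],float(z["k"]),z["R"],z["e"]); d=np.load("w4.npy")
p,_=vision.grab_frame("wrist")
hsv=cv2.cvtColor(p,cv2.COLOR_BGR2HSV); m=(hsv[...,0]>100)&(hsv[...,0]<130)&(hsv[...,1]>100)&(hsv[...,2]>30)&(d<.26)
ys,xs=np.where(m&(d>0)); P=(cloud(c,d,np.c_[xs,ys])-s["tool_pos"])@A*1e3
P=P[(np.abs(P[:,0])<40)&(np.abs(P[:,1])<40)]
for lo,hi in((-40,-27),(-24,-12),(-12,0),(0,8),(26,36),(36,46),(46,54),(54,60),(60,72)):
    for sg in(-1,1):
        Q=P[(P[:,2]>lo)&(P[:,2]<hi)&(P[:,1]*sg>3)]
        if len(Q)>5: print((lo,hi),sg,len(Q),"x",np.percentile(Q[:,0],[1,50,99]).round(1),"|y|",np.percentile(sg*Q[:,1],[1,50,99]).round(1),"z",np.percentile(Q[:,2],[1,50,99]).round(1))
```

```text
(-40, -27) -1 732 x [-16.4  -0.5  13.7] |y| [ 9.3 11.5 13.7] z [-29.4 -27.6 -27. ]
(-40, -27) 1 277 x [-16.2   0.1  13.8] |y| [10.2 12.4 14.2] z [-31.2 -27.3 -27. ]
(-24, -12) -1 235 x [ 1.3 13.5 14.4] |y| [ 9.1 11.4 27.1] z [-23.8 -18.1 -12.2]
(-24, -12) 1 337 x [-11.3  12.5  14.4] |y| [ 9.6 10.  14.6] z [-23.9 -18.3 -12.2]
(-12, 0) -1 194 x [-5.5 13.5 14.4] |y| [ 9.7 12.3 26. ] z [-11.8  -5.6  -0.3]
(-12, 0) 1 267 x [-10.3  12.1  14.3] |y| [ 9.4  9.7 15.4] z [-11.8  -6.4  -0.3]
(0, 8) -1 88 x [ 0.9 13.3 14.2] |y| [10.2 11.8 15.1] z [0.1 4.2 7.9]
(0, 8) 1 143 x [-12.3  10.6  14. ] |y| [ 9.2  9.4 14. ] z [0.1 4.1 7.9]
(26, 36) -1 155 x [-2.5 10.  13.8] |y| [13.5 18.1 20.2] z [26.2 31.8 35.8]
(26, 36) 1 98 x [ 2.7 11.9 13.9] |y| [11.6 14.5 16.7] z [26.3 31.7 35.9]
(36, 46) -1 221 x [-8.8  5.6 13.8] |y| [16.9 21.6 23.9] z [36.2 40.9 45.9]
(36, 46) 1 159 x [-5.4  9.3 13.8] |y| [12.8 17.8 19.6] z [36.2 41.4 45.9]
(46, 54) -1 182 x [-12.6   4.1  13.7] |y| [21.  25.1 26.9] z [46.1 50.  53.9]
(46, 54) 1 143 x [-12.4   4.9  13.6] |y| [16.3 20.7 22.1] z [46.1 50.2 53.9]
(54, 60) -1 329 x [-15.5  13.9  22.2] |y| [20.3 26.9 29.4] z [54.2 58.4 60. ]
(54, 60) 1 192 x [-14.3  13.2  21.6] |y| [17.  22.5 24.1] z [54.1 58.8 60. ]
(60, 72) -1 228 x [-18.4  15.3  22.6] |y| [17.7 20.  30.6] z [60.  61.  63.2]
(60, 72) 1 355 x [-13.3  15.7  22.4] |y| [12.8 16.7 24.6] z [60.1 61.5 63.9]
```

```bash
cat > tgt.py <<'E'
from h import *
xs=np.array([.679,-.734,0]); ys=np.array([.734,.679,0]); E=np.array([.5006,-.4006,.036])+xs*.145*.2078+np.array([0,0,.145*.978])
t=-(.178*xs+np.array([0,0,.984])); t/=np.linalg.norm(t); y=np.cross(t,ys); B=np.c_[ys,y,t]
def pose(back,g=(-2,-2,43)): return E-B@np.array(g)/1e3-t*back
E
python3 - <<'E'
from tgt import *
print(E,pose(0)); togo(pose(.075),ys,t)
E
```

```text
[ 0.52105895 -0.42271615  0.17781   ] [ 0.5290605  -0.42842094  0.21976747]
shift mm [-378.4  208.5  -22.2] turn deg [ 9.83  2.57 27.67]
```

Emit:
{"method": "play_rows", "body": {"steps": [[[-15,8,-10,0.4,0.1,1.1],[-45,25,-20,1.2,0.3,3.3],[-79,44,-22,2,0.5,5.8],[-113,63,-22,2.9,0.8,8.3],[-148,81,-22,3.8,1,10.8],[-182,100,-22,4.7,1.2,13.3],[-216,119,-22,5.6,1.5,15.8],[-250,138,-22,6.5,1.7,18.3],[-284,156,-22,7.4,1.9,20.8],[-318,175,-22,8.3,2.2,23.2],[-348,192,-22,9,2.4,25.5],[-367,202,-22,9.6,2.5,26.8]]]}}

```text
time: 11.18
tool_pos: [0.5359, -0.4286, 0.2928]
tool_rot: [-0.082, 0.925, 0.369, -0.031]
contact_force: [-0.3, -0.1, -0.7]
gripper_width: 0.324
grasp_force: 59.9
```

Emit:
{"method": "play_rows", "body": {"steps": [[[-6,5,0,0.1,0,0.5],[-10,7,0,0.2,0,0.9],[-10,7,0,0.2,0,0.9],[-10,7,0,0.2,0,0.9],[-10,7,0,0.2,0,0.9],[-10,7,0,0.2,0,0.9]]]}}

```text
time: 11.68
tool_pos: [0.5345, -0.4361, 0.2959]
tool_rot: [-0.081, 0.927, 0.364, -0.031]
contact_force: [-0.6, -1.3, -0.3]
gripper_width: 0.323
grasp_force: 59.9
```

Run:
```python
from tgt import *
togo(pose(.075),ys,t); togo(pose(0),ys,t)
s=manip.state(); A=rot(s["tool_rot"]).as_matrix(); print(s["tool_pos"],s["gripper_width"])
c=cam("wrist"); p,d=vision.grab_frame("wrist"); cv2.imwrite("pics/w5.png",p); np.save("w5.npy",d)
for y in(-.07,-.03,0,.03,.07): print(y,proj(c,E+ys*y).round(1))
hsv=cv2.cvtColor(p,cv2.COLOR_BGR2HSV); m=(hsv[...,0]>100)&(hsv[...,0]<130)&(hsv[...,1]>100)&(hsv[...,2]>30)&(d<.26)
yy,xx=np.where(m&(d>0)); P=(cloud(c,d,np.c_[xx,yy])-s["tool_pos"])@A*1e3
P=P[(np.abs(P[:,0])<40)&(np.abs(P[:,1])<40)]
for lo,hi in((-40,-27),(36,46),(46,54),(60,72)):
    for sg in(-1,1):
        Q=P[(P[:,2]>lo)&(P[:,2]<hi)&(P[:,1]*sg>3)]
        if len(Q)>5: print((lo,hi),sg,len(Q),"|y|",np.percentile(sg*Q[:,1],[1,50,99]).round(1))
# highest points near panel edge from depth, not blue
ok=(d>0)&~m; yy,xx=np.where(ok); P=cloud(c,d,np.c_[xx,yy]); q=(P-E)@np.c_[xs,ys,[0,0,1]]*1e3
k=(np.abs(q[:,1])<75)&(np.abs(q[:,0])<25)&(q[:,2]>-12)&(q[:,2]<15); q=q[k]
for lo in range(-75,75,15):
    Q=q[(q[:,1]>=lo)&(q[:,1]<lo+15)]
    if len(Q)>10: T=Q[Q[:,2]>np.percentile(Q[:,2],98)-3]; print(lo,len(Q),"top x",np.percentile(T[:,0],[5,50,95]).round(1),"z",np.percentile(T[:,2],[50,98]).round(1))
```

```text
shift mm [1.2 4.4 1.6] turn deg [ 0.25 -0.04  0.09]
shift mm [ 1.1  4.  76.6] turn deg [ 0.25 -0.04  0.09]
[ 0.53454832 -0.43607312  0.29590702] 0.32276935612538116
-0.07 [[320.  276.2]]
-0.03 [[320.2 230.5]]
0 [[320.4 193.6]]
0.03 [[320.5 154.4]]
0.07 [[320.8  98.4]]
(-40, -27) -1 246 |y| [ 9.9 12.2 14.2]
(-40, -27) 1 26 |y| [10.2 13.4 13.6]
(36, 46) -1 227 |y| [17.4 22.  24.2]
(36, 46) 1 150 |y| [12.1 16.8 18.8]
(46, 54) -1 182 |y| [21.  25.5 27.4]
(46, 54) 1 143 |y| [14.9 19.7 21.2]
(60, 72) -1 336 |y| [17.9 21.3 30.2]
(60, 72) 1 489 |y| [11.8 17.  24.3]
-30 12 top x [1.4 1.9 2.2] z [0.2 1.6]
-15 107 top x [-2.5  0.5  2.7] z [0.4 1.9]
0 172 top x [-2.6 -0.1  2.6] z [0.6 2.2]
15 176 top x [-2.6  0.3  2.5] z [0.7 2.1]
30 196 top x [-2.7  0.2  2.5] z [0.4 2.1]
45 208 top x [-2.7  0.3  3. ] z [0.5 1.9]
60 163 top x [-2.   0.3  2.9] z [0.2 1.5]
```

View pics/w5.png

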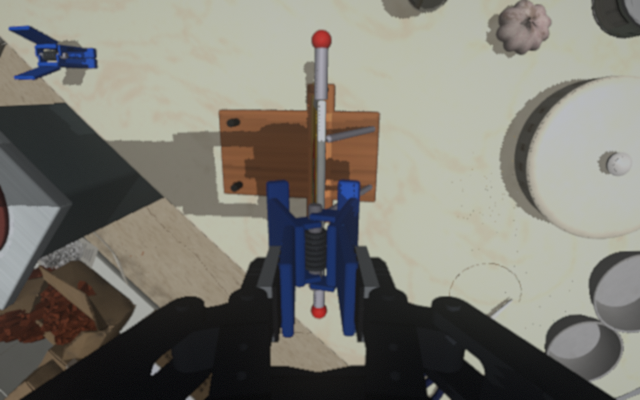

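The picture shows the panel's edge along x≈320, from bead (321,39) to bead (319,311). It passes between the open jaws, whose lips are at x≈278 and 349. The measured edge agrees with my estimate to under 1 mm, so I centre and lower.

Emit:
{"method": "play_rows", "body": {"steps": [[[1,4.8,0,0.25,0,0.1],[1,4.8,0,0.25,0,0.1],[1,4.8,10,0.25,0,0.1],[1,4.8,20,0.25,0,0.1],[1,4.8,30,0.25,0,0.1],[1,4.8,38,0.25,0,0.1],[1,4.8,42,0.25,0,0.1],[1,4.8,42,0.25,0,0.1],[1,4.8,42,0.25,0,0.1]]]}}

```text
time: 12.48
tool_pos: [0.5331, -0.4347, 0.2526]
tool_rot: [-0.084, 0.928, 0.362, -0.033]
contact_force: [-0.2, -0.0, -0.2]
gripper_width: 0.323
grasp_force: 59.9
```

Run:
```python
from tgt import *
g=(-2,-2.8,43); togo(pose(0,g),ys,t); print(manip.state()["contact_force"])
```

```text
shift mm [ 1.3 -0.6 33.6] turn deg [-0.08 -0.05 -0.11]
[-0.15710107 -0.00469553 -0.19133304]
```

Emit:
{"method": "play_rows", "body": {"steps": [[[1,-0.5,6,0,0,0],[1,-0.5,12,0,0,0],[1,-0.5,18,0,0,0],[1,-0.5,24,0,0,0],[1,-0.5,29,0,0,0],[1,-0.5,33,0,0,0],[1,-0.5,33.5,0,0,0],[1,-0.5,33.5,0,0,0],[1,-0.5,33.5,0,0,0],[1,-0.5,33.5,0,0,0]]]}}

```text
time: 13.32
tool_pos: [0.5299, -0.4296, 0.2207]
tool_rot: [-0.083, 0.928, 0.362, -0.032]
contact_force: [-0.8, -0.2, -0.7]
gripper_width: 0.326
grasp_force: 59.9
```

Run:
```python
from tgt import *
g=(-2,-2.8,43); togo(pose(0,g),ys,t); s=manip.state(); print(s["time"],s["contact_force"],s["gripper_width"],s["joint_vel"].round(3))
A=rot(s["tool_rot"]).as_matrix(); c=cam("wrist"); p,d=vision.grab_frame("wrist")
hsv=cv2.cvtColor(p,cv2.COLOR_BGR2HSV); m=(hsv[...,0]>100)&(hsv[...,0]<130)&(hsv[...,1]>100)&(hsv[...,2]>30)&(d<.26)
yy,xx=np.where(m&(d>0)); P=(cloud(c,d,np.c_[xx,yy])-s["tool_pos"])@A*1e3
P=P[(np.abs(P[:,0])<40)&(np.abs(P[:,1])<40)]
for lo,hi in((36,46),(46,54),(60,72)):
    for sg in(-1,1):
        Q=P[(P[:,2]>lo)&(P[:,2]<hi)&(P[:,1]*sg>3)]
        if len(Q)>5: print((lo,hi),sg,len(Q),"|y|",np.percentile(sg*Q[:,1],[1,50,99]).round(1))
ok=(d>0)&~m; yy,xx=np.where(ok); P=cloud(c,d,np.c_[xx,yy]); q=(P-E)@np.c_[xs,ys,[0,0,1]]*1e3
k=(q[:,1]>25)&(q[:,1]<70)&(np.abs(q[:,0])<15)&(np.abs(q[:,2])<12); P=P[k];q=q[k]; T=P[q[:,2]>np.percentile(q[:,2],98)-3]; print("edge in tool",((T-s["tool_pos"])@A*1e3).mean(0))
a=cv2.resize(p[60:360,170:470],None,fx=1.9,fy=1.9); sp,_=vision.grab_frame("scene"); cs=cam("scene"); u,v=proj(cs,E)[0].astype(int); print(u,v)
b=sp[max(0,v-60):v+60,max(0,u-60):u+60]; b=cv2.resize(b,None,fx=570/b.shape[0],fy=570/b.shape[0],interpolation=cv2.INTER_CUBIC)
cv2.imwrite("pics/fin_w.png",a); cv2.imwrite("pics/fin_s.png",b)
```

```text
shift mm [ 0.2 -0.4  1.2] turn deg [ 0.02 -0.05 -0.1 ]
13.3167 [-0.84768936 -0.15570023 -0.68565305] 0.32609620033474107 [-0.001 -0.001 -0.001 -0.001  0.     0.   ]
(36, 46) -1 221 |y| [17.5 22.1 24.2]
(36, 46) 1 154 |y| [12.2 16.8 18.7]
(46, 54) -1 176 |y| [21.  25.6 27.4]
(46, 54) 1 139 |y| [15.2 19.7 21.3]
(60, 72) -1 356 |y| [17.8 21.4 30.4]
(60, 72) 1 496 |y| [11.8 17.1 24.3]
edge in tool [45.64284285 -3.19354833 43.71387001]
381 134
```

View pics/fin_w.png

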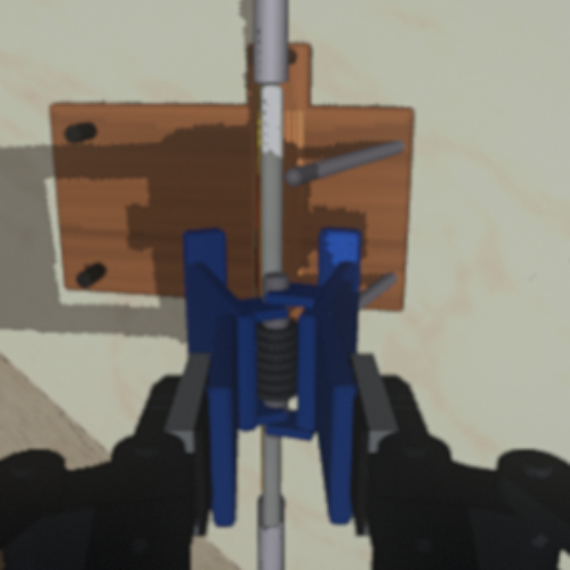

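View pics/fin_s.png

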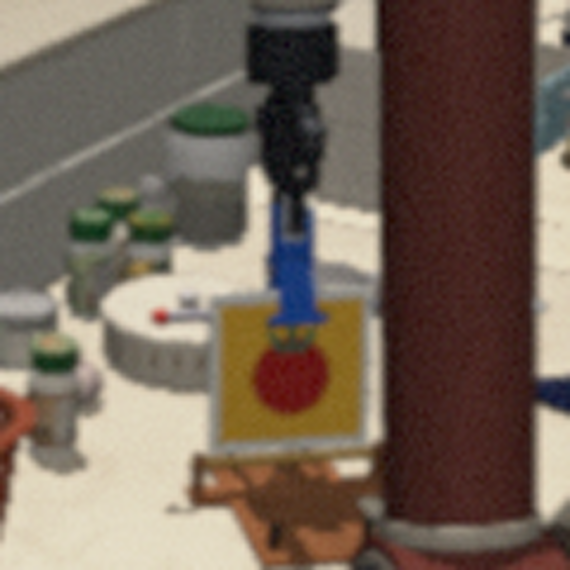

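The wrist picture shows the edge (x≈271) centred between the jaws (x≈205 and 340). The scene picture shows one jaw in front of the raised picture at (300,315), over the middle of the edge. The edge sits about 20 mm inside and touches nothing, so I hand in.

```bash
python3 -c "
from h import *
print(order.job_done())"
```

```text
the job is handed in; nothing more can be done
None
```

I handed the job in at about 13 s of the 56 s allowed: the panel is raised and leaning on its props, and the blue clip is held squeezed open over the middle of its top edge, which sits about 20 mm inside the jaws and untouched.

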